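# Draw a glued chair rail out of the setting rack and clamp it in the cradle

## Robot

A 6-joint arm with a two-finger parallel gripper is mounted at the origin on the work surface. World frame = base frame: x ahead of the robot, y to its left, z up, the work surface at z = 0. Lengths are in mm, angles in degrees, forces in N, time in s.
With the tool pointing down it reaches from about 350 to 850 mm from the base axis. Payload 8.1 kg.
Tool frame: the origin (TCP) lies between the finger pads; the fingertips stand 14 mm ahead of it and the grasp point (between the pads) lies 5 mm behind it; z points along the fingers, x is the direction in which the jaws open and shut, and the axes are right-handed (so a half turn about z gives the same grasp; the last joint's range is limited). The gripper opens to 85 mm and grips with 20 to 120 N. Pads are 22 mm wide; open, the fingers measure 114 mm over their backs; the gripper's body (76 mm by 85 mm) begins 54 mm behind the grasp point. The pads swing forward as they close: fully open they stand 13 mm farther back than shut.
Start: joints at [59.336, 7.471, 85.268, -0, 87.261, -4.893], TCP at [260.851, 540.335, 245.292] pointing down, gripper open.
Joint ranges: [-169.43, 169.43], [-51.17, 129.36], [1.28, 143.12], [-76.62, 256.62], [0, 156.53], [-152.29, 152.29]. Speed limits (degrees/s): [136.94, 136.94, 159.86, 180, 180, 180].

## Interface

Orientations are given as [roll, pitch, yaw] about the fixed x, y, z axes, in that order (R = Rz(yaw) Ry(pitch) Rx(roll)).
In Python, from bench import r, vision, job gives the robot as it stands.
- The arm moves only by the tool send_rows, never from a script. Its arguments are lists of equal length, an entry for each row: "dp": the shift along the world's x, y, z in mm, a list of three; "rot": the turn, a rotation vector about the world's x, y, z in rad, a list of three. In form: {"dp": [[tx, ty, tz], ...], "rot": [[wx, wy, wz], ...]}. A call has 1 to 5 rows; each row is the pose to reach, as a shift and turn from the pose commanded when the call began; what a row does not reach only later rows make up. A row lasts 1/8 s, in which the tool goes at most 62.5 mm and 10.7 degrees, less where a joint would pass 70% of its speed; a pose out of reach is approached as far as the arm can. A call with a gripper value outside its range is refused whole. "jaw" is the finger opening in mm, from 0 to 85.4, set as the call begins (left out, the last holds). The fingers move at their own pace and stop on an object; "force" is the grip in N (left out, the last holds). Time passes only in rows, so rows that repeat a pose let the fingers close. It gives the time, the measured TCP pose, the force and the opening at its end, in the units of the state.
- r.sense(): the state, without advancing time (a new reading comes with each control period).
- vision.snapshot(name): name is "scene" or "top" or "wrist"; returns a dict with "pixels" (420x560x3 uint8, red, green, blue), "depth" (420x560 float32, mm along the optical axis (not along the pixel's ray), 0 where there is no reading), "intrinsics" (3x3 intrinsics, pixels), "k1" (the pictures are not rectified: a ray, as slopes to the right and down, at radius r is drawn at 1 + k1 r^2 times it, then the intrinsics apply), "world_from_camera" (4x4, takes a point from camera to world coordinates); the wrist camera has in their place "T_tool_cam" (4x4, takes a point from camera to tool coordinates, whose origin is the TCP and whose axes are the tool frame's). Camera axes: x right, y down, z forward; pixel columns grow to the right and rows downward; lengths in mm; the calibration is good to about 2 mm. A picture is of the moment at which its call begins: read the wrist's pose just before it.
- job.hand_in(): hands the job in, once; it reports no verdict.
The state is a dict: "time": time; "joint_pos": joint angles; "qd": joint speeds; "joint_efforts": joint torques, N m; "tool_pos": TCP position; "tcp_rot": TCP orientation; "ft_force": force on the tool from outside, world axes, zero at the start; "wrist_torque": the same for the moment, N m; "finger_gap": finger opening in mm.
Only numpy, scipy, OpenCV 4.12 (cv2) and the standard library are available. Lean on these libraries where they do the work, as an engineer would, in place of code of your own. Each camera call takes 0.05 s, during which the arm holds its last target.

## Task

Take the pine chair rail out of the setting rack: lift its front end clear of the steel lip while its tail stays under the blue roof, then draw it out endwise until the tail is out from under the roof. Lay it in the saddles of the green cradle, ends even with the ends of the cradle's board, and swing the red-handled hold-down arm down until its rubber foot rests on the rail. Leave the rest of the bench as it is.

Things in the scene. Friction and masses are not known exactly. Their poses are not given: they have to be found in the camera images.
- rail: Loose pine chair rail, a straight orange-brown bar 190 x 34 x 16 mm (x, y, z), about 90 g, with two dark grooves along its top. Origin at the centre of its underside, x along its length, z up. Either way round is fine in the cradle.
- rail_front (a point): Lower edge of the rail's front end (95 mm from its origin towards its -x), the end behind the lip at the start.
- rail_tail (a point): Lower edge of the rail's tail end (95 mm from its origin towards its +x), the end under the roof at the start.
- rack: Setting rack, fixed, place and yaw vary. Plywood base 236 x 85 x 10 mm; origin under its centre; its -x is the way out. The rail lies along its x, centred within 2 mm, on a spine 18 mm wide and 200 mm long whose top is 24 mm above the table (14 mm free below the rail beside the spine). The front 130 mm of the rail are open above and at the sides, the last 60 mm lie under a roof.
- rack_lip (a point): Top centre of the steel lip at the rack's near end (rack x -104 mm, z 44 mm): an upright plate 8 mm thick along x and 20 mm wide, so narrower than the rail, that stands 20 mm above the rail's underside, 5 mm before its front end. Fingers on the rail's two sides pass to either side of it.
- rack_roof_edge (a point): Middle of the lower edge of the blue roof's open side. The roof covers rack x +35 to +108 mm, underside at 51 mm (11 mm above the lying rail), top 59 mm; cheeks 39 mm apart, back wall at x = +100 mm. The front end can rise about 34 mm, tilting about the tail's lower edge; the whole rail can rise level by only 11 mm, less than the lip.
- cradle: Green-painted wooden cradle, fixed, place and yaw vary; origin under the centre of its 190 x 85 x 8 mm board, long along x. The rail lies along x on two saddles (x = -17 and +82 mm, 22 mm long) and a plain rest (x = -88 mm, 14 mm long), tops 22 mm above the table. Saddle cheeks 42 mm apart inside, 60 mm outside, tops at 34 mm. From x = -80 to -30 mm the sides are free for fingers.
- cradle_seat (a point): Where the origin of the rail belongs: cradle x = y = 0, 22 mm above the table. Axes as the cradle's.
- clamp (a joint): Hinge of the hold-down arm, rad: 0 = level across the rail, rubber foot just touching the top of the lying rail; grows as it opens, 1.57 upright, stop at 2.0; starts open at 1.45 to 1.85. A stiff hinge (about 0.22 N m of friction) that stays where it is left.
- clamp_hinge (a point): Axis of the hold-down arm, fixed on the cradle at cradle x = +45, y = +62 mm, 51 mm above the table. The axis runs along the cradle's x; the arm swings from upright towards the cradle's -y and down.
- clamp_handle (a point): Middle of the arm's red handle, 105 mm from the hinge axis (tip at 130 mm: 181 mm above the table when upright); a round grip 22 mm thick and 50 mm long along the arm. The rest of the arm is a steel bar 20 mm wide (along the axis) and 10 mm thick; the rubber foot, 16 mm across, is 62 mm from the axis.
- glue: White glue bottle with orange cap, 60 mm across, 150 mm tall, loose bystander; origin under its centre.
- reel: Black thread reel standing on end, 72 mm across, 53 mm tall, loose bystander; origin under its centre.
- mallet: Hammer lying on the bench, loose bystander; origin underneath it.
- fclamp: F-shaped bar clamp lying flat, steel bar 240 mm, red handle, loose bystander; origin under the middle of its bar.
- spindle: Spare turned chair spindle with square ends, 215 x 32 x 32 mm, loose bystander; origin under its centre, long along x.
- pot: Blue ceramic pot, 80 mm across, 100 mm tall, loose bystander; origin under its centre.
Not all that is in view belongs to the job. Leave any pink or turquoise look-alike of the rail alone.

How it is judged (in metres and radians):
On the way, in this order (a step that is already met when the one before it is completed fails the run):
1. the rail's front end is lifted clear of the lip, its tail still under the roof (z of rail_front in the frame of rack above 0.045 m and x of rail_tail in the frame of rack above 0.045 m and z of rail_tail in the frame of rack below 0.04 m), for 0.1 s.
2. the rail is drawn out endwise, its tail just out from under the roof's open side and still low (x of rail_tail in the frame of rack between -0.05 and 0.034 m and y of rail_tail in the frame of rack between -0.03 and 0.03 m and z of rail_tail in the frame of rack below 0.07 m).
3. the rail lies in the cradle's saddles while the hold-down arm is still open (x of rail in the frame of cradle_seat between -0.02 and 0.02 m and y of rail in the frame of cradle_seat between -0.008 and 0.008 m and z of rail in the frame of cradle_seat between -0.004 and 0.004 m and angle between the x axis of rail and the x axis of cradle, either way round below 0.07 rad and angle between rail's own z axis and vertical below 0.06 rad and value of joint clamp above 0.6 rad and linear speed of rail below 0.03 m/s), for 0.2 s.
At the end, for the whole second after the job is handed in: The rail lies at rest in both saddles of the cradle, level and along it (within 4 degrees), lengthwise within 20 mm and sideways within 8 mm of centred, its underside at saddle height within 4 mm, and the hold-down arm is closed onto it (joint below 0.06 rad) (x of rail in the frame of cradle_seat between -0.02 and 0.02 m and y of rail in the frame of cradle_seat between -0.008 and 0.008 m and z of rail in the frame of cradle_seat between -0.004 and 0.004 m and angle between the x axis of rail and the x axis of cradle, either way round below 0.07 rad and angle between rail's own z axis and vertical below 0.06 rad and value of joint clamp below 0.06 rad and linear speed of rail below 0.02 m/s); the robot touches nothing.
It fails at once if a bystander (glue bottle, reel, hammer, bar clamp, spindle or pot) is shifted by more than 30 mm (distance of any of glue, reel, mallet, fclamp, spindle, pot from where it was at the start of the episode above 0.03 m).
It also fails if it takes over 67 s, if anything falls off the work surface, if the arm or the gripper's body presses on something with over 40 N, if the wrist force passes 120 N, or if a joint passes its speed limit or range.

## Working session

There is one attempt and no reset: what is moved stays moved. The work goes in short steps, Python scripts to look and compute and a tool call to move; the robot and the scene stay as the last step left them, time stands still between calls to the robot, and variables do not carry over. Pictures are saved under pics/ and viewed, and the job is handed in when it is done.

Besides the shell and the picture viewer there is one more tool, called after "Emit:" by a JSON object that holds its "api" and its "payload", one argument or row to a line. send_rows: Moves the arm, as the interface text tells. Its arguments: {"type":"object","properties":{"dp":{"type":"array"},"rot":{"type":"array"},"jaw":{"type":"number"},"force":{"type":"number"}},"required":["dp","rot"]}

```bash
ls; mkdir -p pics
cat > h.py <<'E'
import numpy as np, cv2
from bench import r, vision, job
E
python3 - <<'E'
from h import *
s=r.sense(); print(s)
for n in ("scene","top","wrist"):
    d=vision.snapshot(n); np.savez(f"{n}0.npz",**d)
    cv2.imwrite(f"pics/{n}0.png",d["pixels"][:,:,::-1]); print(n,{k:v for k,v in d.items() if k not in("pixels","depth")})
E
```

```text
pics
{'time': 0.0, 'joint_pos': array([ 5.93354794e+01,  7.51589727e+00,  8.53305501e+01,  1.39219305e-03,
        8.72627194e+01, -4.89380237e+00]), 'qd': array([ 0.08516345, -0.06198749,  0.00077754,  0.0471501 , -0.04952076,
        0.00109546]), 'joint_efforts': array([ 1.11331745e-03, -5.69424355e+01, -5.00540400e+01,  1.75738428e-04,
        1.53817510e-02, -2.34858597e-06]), 'tool_pos': array([260.56522381, 539.8683284 , 244.22401861]), 'tcp_rot': array([-1.79989302e+02,  1.08650121e-01,  6.42292241e+01]), 'ft_force': array([ 0.0583617 ,  0.59349626, -0.02118978]), 'wrist_torque': array([-0.00420228, -0.03061481,  0.00426385]), 'finger_gap': 85.35473799616489}
scene {'intrinsics': array([[481.06882224,   0.        , 277.31020134],
       [  0.        , 481.06882224, 212.45931595],
       [  0.        ,   0.        ,   1.        ]]), 'k1': -0.06941963755877209, 'world_from_camera': array([[ 4.50403278e-01,  6.47303039e-01, -6.14927364e-01,
         1.36034871e+03],
       [ 8.92795106e-01, -3.20876299e-01,  3.16157079e-01,
        -4.69693906e+02],
       [ 7.33382163e-03, -6.9
[... 570 characters left out ...]
67e-02, -9.96665083e-01,
         1.20995320e+03],
       [ 0.00000000e+00,  0.00000000e+00,  0.00000000e+00,
         1.00000000e+00]])}
wrist {'intrinsics': array([[342.13656984,   0.        , 284.99033296],
       [  0.        , 342.13656984, 209.81994099],
       [  0.        ,   0.        ,   1.        ]]), 'k1': -0.00040936430077141283, 'T_tool_cam': array([[ 9.99999576e-01,  7.03465317e-04,  5.93434952e-04,
        -1.08635914e-01],
       [-8.44730459e-04,  9.57502832e-01,  2.88422628e-01,
        -7.27301727e+01],
       [-3.65320332e-04, -2.88423007e-01,  9.57503021e-01,
        -1.28831113e+02],
       [ 0.00000000e+00,  0.00000000e+00,  0.00000000e+00,
         1.00000000e+00]])}
```

View pics/scene0.png

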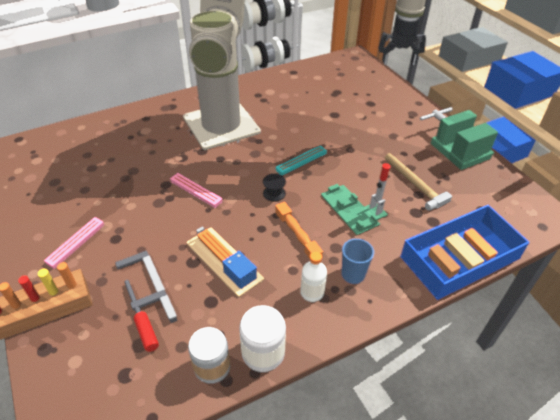

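View pics/top0.png

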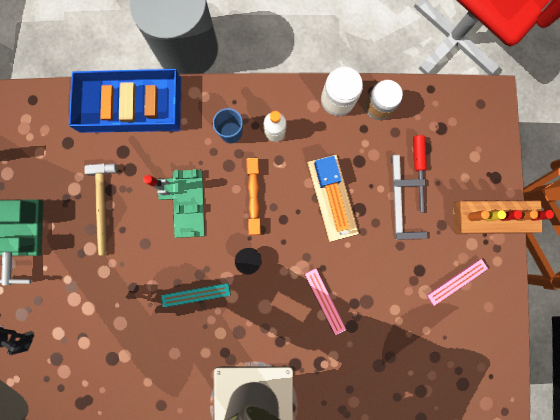

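View pics/wrist0.png

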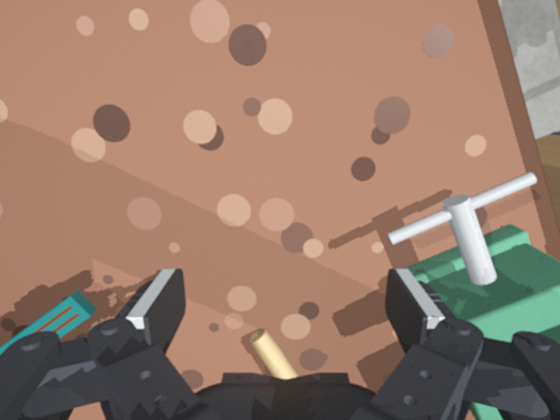

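The top view shows these possible rails: the orange bar in the rack at (337,205), pink bars at (325,300) and (457,282), a turquoise bar at (195,295), the spindle at (254,195), and blocks in the blue tray at (106–150,100). I pick the orange-brown bar in the rack with the blue roof. The cradle is at (188,203), with its clamp at (150,181).

```bash
cat > h.py <<'E'
import numpy as np, cv2
try:
    from bench import r, vision, job
except Exception as e: print(e)
def und(d,uv):
    uv=np.asarray(uv,float).reshape(-1,1,2)
    k=np.array([d["k1"],0,0,0,0],float)
    return cv2.undistortPoints(uv,d["intrinsics"],k).reshape(-1,2)
def rays(d,uv,T=None):
    if T is None: T=d["world_from_camera"]
    n=und(d,uv); v=np.c_[n,np.ones(len(n))]@T[:3,:3].T
    return T[:3,3],v
def onplane(d,uv,z,T=None):
    o,v=rays(d,uv,T); t=(z-o[2])/v[:,2]; return o+v*t[:,None]
def cloud(d,T=None):
    if T is None: T=d["world_from_camera"]
    h,w=d["depth"].shape
    uu,vv=np.meshgrid(np.arange(w),np.arange(h))
    n=und(d,np.stack([uu,vv],-1).reshape(-1,2).astype(float))
    z=d["depth"].reshape(-1,1)
    p=np.c_[n*z,z]
    return (p@T[:3,:3].T+T[:3,3]).reshape(h,w,3)
def load(f): 
    z=np.load(f); d={k:z[k] for k in z.files}; d["k1"]=float(d["k1"]); return d
def wristT(s,d):
    from scipy.spatial.transform import Rotation as Ro
    T=np.eye(4); T[:3,:3]=Ro.from_euler('xyz',s["tcp_rot"],degrees=True).as_matrix(); T[:3,3]=s["tool_pos"]
    return T@d["T_tool_cam"]
E
python3 - <<'E'
from h import *
d=load("top0.npz"); P=cloud(d)
im=d["pixels"]
a=cv2.resize(im[145:245,295:365],None,fx=5,fy=5,interpolation=cv2.INTER_CUBIC)
b=cv2.resize(im[155:245,135:215],None,fx=5,fy=5,interpolation=cv2.INTER_CUBIC)
H=max(a.shape[0],b.shape[0]); f=lambda i:cv2.copyMakeBorder(i,0,H-i.shape[0],0,0,cv2.BORDER_CONSTANT)
cv2.imwrite("pics/crop_top.png",np.hstack([f(a),f(b)])[:,:,::-1])
d2=load("scene0.npz"); im2=d2["pixels"]
a=cv2.resize(im2[220:300,180:270],None,fx=4,fy=4,interpolation=cv2.INTER_CUBIC)
b=cv2.resize(im2[155:245,310:400],None,fx=4,fy=4,interpolation=cv2.INTER_CUBIC)
H=max(a.shape[0],b.shape[0])
cv2.imwrite("pics/crop_scene.png",np.hstack([f(a),f(b)])[:,:,::-1])
hsv=cv2.cvtColor(im,cv2.COLOR_RGB2HSV)
print("rail mid",im[205,337],hsv[205,337],P[205,337], P[215,320],"cradle",hsv[203,195],P[203,195],"table",P[250,350],"roof",P[170,328],hsv[170,328])
E
```

```text
rail mid [254 181  83] [ 17 172 254] [ 557.36368615 -235.94799887   39.25917614] [ 533.16470545 -193.19809254   -2.63575478] cradle [ 75 122 176] [568.7802176  162.46541221   4.99055715] table [ 432.92157213 -277.18919346   -1.93233471] roof [ 651.19865745 -209.67955207   61.83168674] [107 180 231]
```

View pics/crop_top.png

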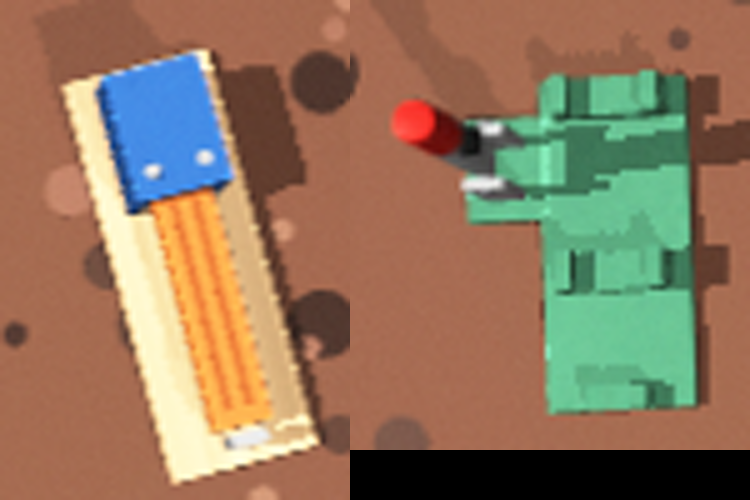

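View pics/crop_scene.png

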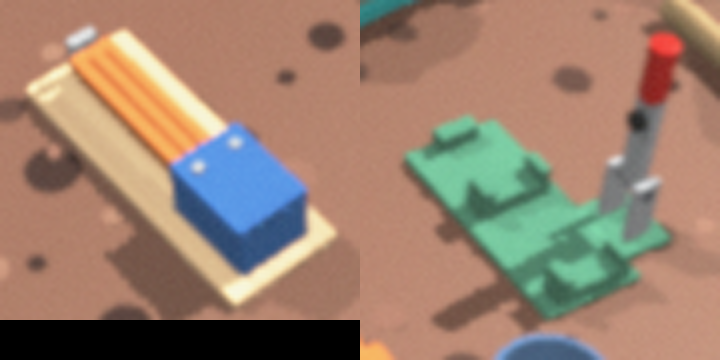

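The close crops confirm it: the bar has two dark grooves, a steel lip at its robot-side end, and the blue roof at the far end. The cradle's plain rest is also on the robot's side. Next I measure both.

```bash
cat > meas.py <<'E'
from h import *
def rect(p):
    (c,s,a)=cv2.minAreaRect(p.astype(np.float32)); return np.round(c,1),np.round(s,1),round(a,1)
def big(m):
    n,l,st,_=cv2.connectedComponentsWithStats(m.astype(np.uint8)); k=1+np.argmax(st[1:,4]); return l==k
def pts(m): 
    c=max(cv2.findContours(m.astype(np.uint8),cv2.RETR_EXTERNAL,cv2.CHAIN_APPROX_NONE)[0],key=cv2.contourArea); return c[:,0,:].astype(float)
E
python3 - <<'E'
from meas import *
for n,R,C in (("top",(145,250,295,365),(155,245,135,215)),("scene",(220,300,180,270),(155,245,310,400))):
    d=load(n+"0.npz"); hsv=cv2.cvtColor(d["pixels"],cv2.COLOR_RGB2HSV).astype(int)
    def roi(m,r): q=np.zeros_like(m); q[r[0]:r[1],r[2]:r[3]]=m[r[0]:r[1],r[2]:r[3]]; return q
    H,S,V=hsv[...,0],hsv[...,1],hsv[...,2]
    rail=big(roi((H>8)&(H<24)&(S>150)&(V>190),R))
    print(n,"rail",rail.sum(),rect(onplane(d,pts(rail),40)))
    roof=big(roi((H>95)&(H<120)&(S>120)&(V>200),R)); print("roof",rect(onplane(d,pts(roof),59)))
    rack=roi(((H>8)&(H<35)&(V>175)&((S>150)|(S<120)))|((H>95)&(H<120)&(S>120)),R); rack=big(rack)
    ap=pts(rack); print("rackbase",rack.sum(),rect(onplane(d,ap,10)))
    cr=big(roi((H>60)&(H<90)&(S>60),C)); print("cradle",rect(onplane(d,pts(cr),8)))
    red=big(roi(((H<6)|(H>172))&(S>190)&(V>150),(155,245,135,400))); p=pts(red); print("red",p.mean(0),p.min(0),p.max(0), rect(onplane(d,p,175)))
E
```

```text
Traceback (most recent call last):
  File "meas.py", line 3, in rect
    (c,s,a)=cv2.minAreaRect(p.astype(np.float32)); return np.round(c,1),np.round(s,1),round(a,1)
            ~~~~~~~~~~~~~~~^^^^^^^^^^^^^^^^^^^^^^
cv2.error: OpenCV(4.12.0) /io/opencv/modules/imgproc/src/convhull.cpp:143: error: (-215:Assertion failed) total >= 0 && (depth == CV_32F || depth == CV_32S) in function 'convexHull'
```

```bash
sed -i 's/p.astype(np.float32)/np.ascontiguousarray(p[:,:2],dtype=np.float32)/' meas.py
cat > m1.py <<'E'
from meas import *
for n,R,C in (("top",(145,250,295,365),(155,245,135,215)),("scene",(220,300,180,270),(155,245,310,400))):
    d=load(n+"0.npz"); hsv=cv2.cvtColor(d["pixels"],cv2.COLOR_RGB2HSV).astype(int)
    def roi(m,r): q=np.zeros_like(m); q[r[0]:r[1],r[2]:r[3]]=m[r[0]:r[1],r[2]:r[3]]; return q
    H,S,V=hsv[...,0],hsv[...,1],hsv[...,2]
    rail=big(roi((H>8)&(H<24)&(S>150)&(V>190),R))
    print(n,"rail",rail.sum(),rect(onplane(d,pts(rail),40)))
    roof=big(roi((H>95)&(H<120)&(S>120)&(V>200),R)); print("roof",rect(onplane(d,pts(roof),59)))
    rack=roi(((H>8)&(H<35)&(V>175)&((S>150)|(S<120)))|((H>95)&(H<120)&(S>120)),R); rack=big(rack)
    ap=pts(rack); print("rackbase",rack.sum(),rect(onplane(d,ap,10)))
    cr=big(roi((H>60)&(H<90)&(S>60),C)); print("cradle",rect(onplane(d,pts(cr),8)))
    red=big(roi(((H<6)|(H>172))&(S>190)&(V>150),(155,245,135,400))); p=pts(red); print("red",p.mean(0),p.min(0),p.max(0), rect(onplane(d,p,175)))
E
python3 m1.py
```

```text
top rail 596 (array([ 552.9, -235.1]), array([130.9,  34.9]), 14.1)
roof (array([ 651.3, -209.3]), array([71.1, 53.5]), 14.9)
rackbase 2414 (array([ 579.4, -217. ]), array([236. , 109.4]), 14.7)
cradle (array([568.8, 203.3]), array([191.4, 127.3]), 2.6)
red [147.9047619  178.76190476] [144. 175.] [151. 183.] (array([612., 249.]), array([20.3, 16.5]), 27.6)
scene rail 353 (array([ 545.9, -242.5]), array([109.5,  29.1]), 14.4)
roof (array([ 651.8, -212.2]), array([68.5, 51.2]), 14.0)
rackbase 3873 (array([ 567. , -230.8]), array([258.1, 262.6]), 63.9)
cradle (array([561.3, 198.7]), array([201.7, 126.3]), 2.9)
red [384.625 167.75 ] [383. 166.] [386. 169.] (array([610. , 243.6]), array([12.7,  4.9]), 0.2)
```

Emit:
{"api": "send_rows", "payload": {
  "dp": [
    [18,-52,0],
    [36,-104,0],
    [53,-156,0],
    [71,-208,0],
    [89,-260,0]
  ],
  "rot": [
    [0,0,0.047],
    [0,0,0.094],
    [0,0,0.141],
    [0,0,0.188],
    [0,0,0.235]
  ]
}}

```text
time: 0.78
tool_pos: [350.0, 278.6, 245.1]
tcp_rot: [180.0, 0.0, 77.8]
ft_force: [1.0, -0.2, -0.2]
finger_gap: 85.7
```

Emit:
{"api": "send_rows", "payload": {
  "dp": [
    [18,-52,0],
    [36,-104,0],
    [53,-156,0],
    [71,-208,0],
    [89,-260,0]
  ],
  "rot": [
    [0,0,0.047],
    [0,0,0.094],
    [0,0,0.141],
    [0,0,0.188],
    [0,0,0.235]
  ]
}}

```text
time: 1.4
tool_pos: [439.0, 18.6, 245.3]
tcp_rot: [180.0, -0.0, 91.2]
ft_force: [0.4, 0.3, -0.9]
finger_gap: 85.4
```

Emit:
{"api": "send_rows", "payload": {
  "dp": [
    [18,-52,0],
    [36,-104,0],
    [53,-156,0],
    [71,-208,0],
    [89,-260,0]
  ],
  "rot": [
    [0,0,0.047],
    [0,0,0.094],
    [0,0,0.141],
    [0,0,0.188],
    [0,0,0.235]
  ]
}}

```text
time: 2.02
tool_pos: [528.1, -241.4, 245.0]
tcp_rot: [-180.0, -0.0, 104.7]
ft_force: [0.8, -0.1, 0.7]
finger_gap: 85.0
```

Emit:
{"api": "send_rows", "payload": {
  "dp": [
    [0,0,0],
    [0,0,0]
  ],
  "rot": [
    [0,0,0],
    [0,0,0]
  ]
}}

```text
time: 2.28
tool_pos: [527.5, -239.4, 244.7]
tcp_rot: [-180.0, -0.1, 104.6]
ft_force: [0.5, 0.3, -0.9]
finger_gap: 85.6
```

```bash
cat > shot.py <<'E'
import sys
from h import *
n=sys.argv[1]
s=r.sense(); d=vision.snapshot("wrist"); d["world_from_camera"]=wristT(s,d); np.savez(n+".npz",**d)
cv2.imwrite(f"pics/{n}.png",d["pixels"][:,:,::-1])
print(s["time"],s["tool_pos"].round(1),s["tcp_rot"].round(2),s["joint_pos"].round(1),s["finger_gap"],s["ft_force"].round(1))
E
python3 shot.py w1
```

```text
2.275 [ 527.5 -239.4  244.7] [-1.7995e+02 -7.0000e-02  1.0457e+02] [ -29.5    4.4   88.6    0.    87.1 -134.1] 85.64277901845182 [ 0.5  0.3 -0.9]
```

View pics/w1.png

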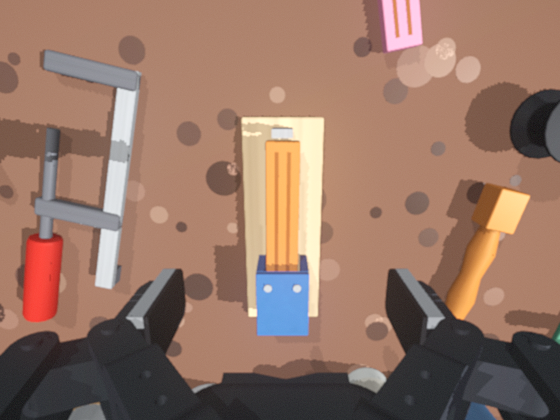

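The wrist view shows the rail at about (283,205), the lip at (282,133) and the blue roof at (283,295), all clear of the fingers.

```bash
cat > m2.py <<'E'
from meas import *
d=load("w1.npz"); hsv=cv2.cvtColor(d["pixels"],cv2.COLOR_RGB2HSV).astype(int)
H,S,V=hsv[...,0],hsv[...,1],hsv[...,2]
z=np.zeros(H.shape,bool); z[110:345,235:335]=1
rail=big(z&(H>8)&(H<22)&(S>180)&(V>190)); P=cloud(d)
print("rail",rect(onplane(d,pts(rail),40)), "depth z",np.median(P[rail][:,2]))
roof=big(z&(H>95)&(H<120)&(S>150)); 
top=onplane(d,pts(roof),59); print("roof",rect(top),np.median(P[260:300,270:300][...,2]))
lip=big(z&(S<40)&(V>170)&(np.arange(420)[:,None]<145)); print("lip",rect(onplane(d,pts(lip),44)))
base=z&((H>15)&(H<32)&(S<140)&(V>150)); print("base",rect(onplane(d,pts(big(base|rail|roof)),10)), "table",P[200,360],P[200,200],"basez",P[200,250])
E
python3 m2.py
```

```text
Traceback (most recent call last):
  File "m2.py", line 5, in <module>
    rail=big(z&(H>8)&(H<22)&(S>180)&(V>190)); P=cloud(d)
  File "meas.py", line 5, in big
    n,l,st,_=cv2.connectedComponentsWithStats(m.astype(np.uint8)); k=1+np.argmax(st[1:,4]); return l==k
                                                                       ~~~~~~~~~^^^^^^^^^^
ValueError: attempt to get argmax of an empty sequence
```

```bash
python3 - <<'E'
from h import *
d=load("w1.npz"); hsv=cv2.cvtColor(d["pixels"],cv2.COLOR_RGB2HSV)
for p in [(205,270),(205,283),(205,295),(133,282),(200,250),(200,315),(205,200),(300,283)]: print(p,hsv[p])
E
sed -i 's/(S>180)&(V>190)/(S>150)\&(V>130)/' m2.py; python3 m2.py
```

```text
(205, 270) [ 17 149 255]
(205, 283) [ 17 148 255]
(205, 295) [ 17 147 255]
(133, 282) [150   1 228]
(200, 250) [ 17  75 212]
(200, 315) [ 24  49 255]
(205, 200) [ 10  95 177]
(300, 283) [106 136 230]
rail (array([ 554.1, -228.3]), array([121. ,  10.7]), 12.6) depth z 40.45897240435946
roof (array([ 664.5, -233.3]), array([0., 0.]), 0.0) 58.81445602503146
lip (array([ 480.6, -255.2]), array([ 9.2, 19.9]), 15.0)
base (array([ 581. , -228.5]), array([235.2,  85.5]), 14.7) table [ 5.33062713e+02 -1.50418191e+02 -3.59549069e-02] [ 578.29210926 -325.23751525    1.06829708] basez [ 561.62645567 -270.43664736    9.65993278]
```

```bash
sed -i 's/(S>150)&(V>130)/(S>115)\&(V>150)/; s/(H<120)&(S>150)/(H<120)\&(S>110)\&(V>200)/' m2.py; python3 m2.py
```

```text
rail (array([ 553.8, -236. ]), array([137.5,  33.3]), 14.1) depth z 40.27496676074867
roof (array([ 650.4, -210.7]), array([70.4, 53.5]), 14.6) 58.81445602503146
lip (array([ 480.6, -255.2]), array([ 9.2, 19.9]), 15.0)
base (array([ 581. , -228.5]), array([235.2,  85.5]), 14.7) table [ 5.33062713e+02 -1.50418191e+02 -3.59549069e-02] [ 578.29210926 -325.23751525    1.06829708] basez [ 561.62645567 -270.43664736    9.65993278]
```

Emit:
{"api": "send_rows", "payload": {
  "dp": [
    [-2,-3,-50],
    [-2,-3,-100],
    [-2,-3,-150],
    [-2,-3,-190],
    [-2,-3,-210]
  ],
  "rot": [
    [0,0,0],
    [0,0,0],
    [0,0,0],
    [0,0,0],
    [0,0,0]
  ],
  "jaw": 60
}}

```text
time: 2.95
tool_pos: [524.5, -240.5, 33.3]
tcp_rot: [-179.9, -0.1, 104.7]
ft_force: [0.0, 0.9, 0.7]
finger_gap: 59.8
```

Emit:
{"api": "send_rows", "payload": {
  "dp": [
    [0,0,-7],
    [0,0,-7],
    [0,0,-7]
  ],
  "rot": [
    [0,0,0],
    [0,0,0],
    [0,0,0]
  ]
}}

```text
time: 3.32
tool_pos: [527.2, -243.4, 30.3]
tcp_rot: [179.9, 0.1, 104.6]
ft_force: [-0.1, 0.5, 1.2]
finger_gap: 59.9
```

```bash
python3 shot.py w2
```

```text
3.325 [ 527.2 -243.4   30.3] [1.7987e+02 1.3000e-01 1.0462e+02] [ -29.8   16.2   99.    -0.    64.6 -134.5] 59.857228497648116 [-0.1  0.5  1.2]
```

View pics/w2.png

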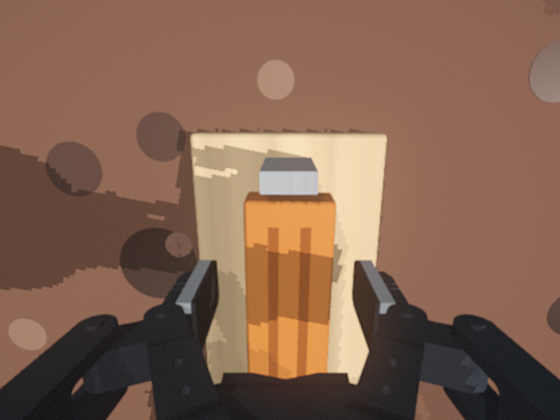

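The open fingers straddle the rail (edges at columns 246–333), with finger tips at 212 and 358. Close the jaws.

Emit:
{"api": "send_rows", "payload": {
  "dp": [
    [0,0,0],
    [0,0,0],
    [0,0,0],
    [0,0,0],
    [0,0,0]
  ],
  "rot": [
    [0,0,0],
    [0,0,0],
    [0,0,0],
    [0,0,0],
    [0,0,0]
  ],
  "jaw": 20,
  "force": 60
}}

```text
time: 4.0
tool_pos: [526.6, -243.1, 29.3]
tcp_rot: [179.9, 0.1, 104.6]
ft_force: [-0.2, 0.8, 5.6]
finger_gap: 32.6
```

Emit:
{"api": "send_rows", "payload": {
  "dp": [
    [0,0,5],
    [0,0,9.5],
    [0.5,0,14],
    [1,0,18.5],
    [1,0.3,23]
  ],
  "rot": [
    [-0.0073,0.0281,0],
    [-0.0146,0.0562,0],
    [-0.0219,0.0843,0],
    [-0.0292,0.1124,0],
    [-0.0365,0.1404,0]
  ]
}}

```text
time: 4.62
tool_pos: [526.9, -242.2, 51.5]
tcp_rot: [-171.6, -0.0, 104.6]
ft_force: [1.0, 0.6, 0.5]
finger_gap: 32.9
```

Emit:
{"api": "send_rows", "payload": {
  "dp": [
    [0,0,0],
    [0,0,0],
    [0,0,0]
  ],
  "rot": [
    [0,0,0],
    [0,0,0],
    [0,0,0]
  ]
}}

```text
time: 5.0
tool_pos: [526.5, -242.3, 51.1]
tcp_rot: [-171.7, -0.0, 104.6]
ft_force: [-0.2, -0.3, 0.0]
finger_gap: 32.8
```

```bash
python3 shot.py w3
python3 - <<'E'
from h import *
d=vision.snapshot("scene"); np.savez("scene3.npz",**d)
w=d["pixels"][190:300,160:300]
cv2.imwrite("pics/sc3.png",cv2.resize(w,None,fx=5,fy=5,interpolation=cv2.INTER_CUBIC)[:,:,::-1])
E
```

```text
5.0 [ 526.5 -242.3   51.1] [-1.7168e+02 -3.0000e-02  1.0461e+02] [ -26.5   20.4   91.8   -5.7   74.2 -129.3] 32.7662584413555 [-0.2 -0.3  0. ]
```

View pics/w3.png

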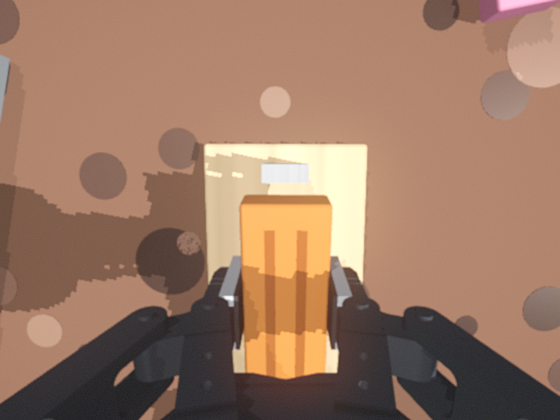

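View pics/sc3.png

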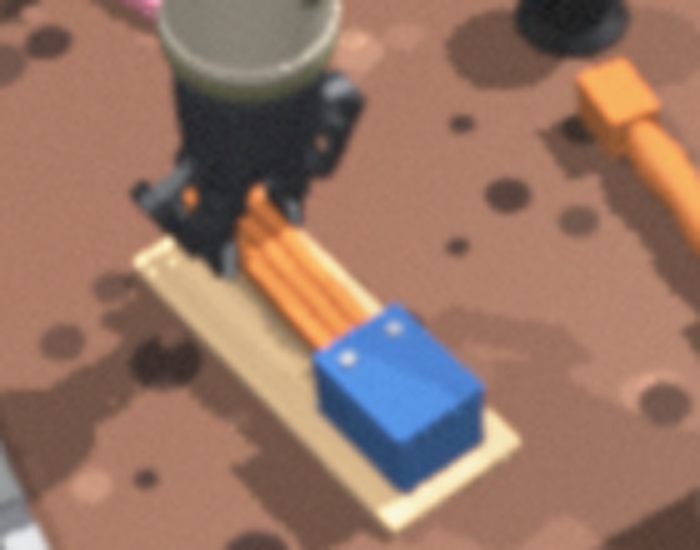

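Run:
```python
from h import *
d=load("w3.npz"); P=cloud(d)
for v in range(190,300,10): print(v,P[v,275:295].mean(0).round(1))
```

```text
190 [ 489.2 -252.7   24.1]
200 [ 489.5 -252.6   62.5]
210 [ 492.4 -251.9   67.5]
220 [ 496.1 -250.9   66.6]
230 [ 499.8 -249.9   66.3]
240 [ 503.6 -248.9   65.3]
250 [ 507.4 -247.9   64.8]
260 [ 511.3 -246.9   64.5]
270 [ 513.3 -246.6   70.2]
280 [ 519.4 -244.8   63. ]
290 [ 523.4 -243.8   62.6]
```

The front end's top is at about 67.6 mm, so its lower edge is near 52 mm, clear of the 44 mm lip. The tail is at about 24 mm. Now I draw it out endwise.

Emit:
{"api": "send_rows", "payload": {
  "dp": [
    [-14.5,-3.8,1],
    [-29,-7.6,3],
    [-43.6,-11.3,5],
    [-58,-15.1,7],
    [-70,-18.1,10]
  ],
  "rot": [
    [0,0,0],
    [0,0,0],
    [0,0,0],
    [0,0,0],
    [0,0,0]
  ]
}}

```text
time: 5.72
tool_pos: [455.7, -260.8, 61.5]
tcp_rot: [-171.7, -0.0, 104.6]
ft_force: [0.4, -0.0, -0.1]
finger_gap: 33.1
```

Emit:
{"api": "send_rows", "payload": {
  "dp": [
    [-4,-1,1],
    [-4,-1,1],
    [-4,-1,1]
  ],
  "rot": [
    [0,0,0],
    [0,0,0],
    [0,0,0]
  ]
}}

```text
time: 6.1
tool_pos: [453.2, -261.4, 62.3]
tcp_rot: [-171.7, 0.0, 104.6]
ft_force: [0.1, -0.4, -0.8]
finger_gap: 32.8
```

```bash
python3 shot.py w4
python3 - <<'E'
from h import *
d=vision.snapshot("top"); np.savez("top4.npz",**d)
w=d["pixels"][140:300,260:420]
cv2.imwrite("pics/top4.png",cv2.resize(w,None,fx=3.5,fy=3.5,interpolation=cv2.INTER_CUBIC)[:,:,::-1])
E
```

```text
6.1 [ 453.2 -261.4   62.3] [-171.71    0.    104.63] [ -31.6   11.2  101.6   -6.2   73.1 -134.1] 32.7541716132645 [ 0.1 -0.4 -0.8]
```

View pics/w4.png

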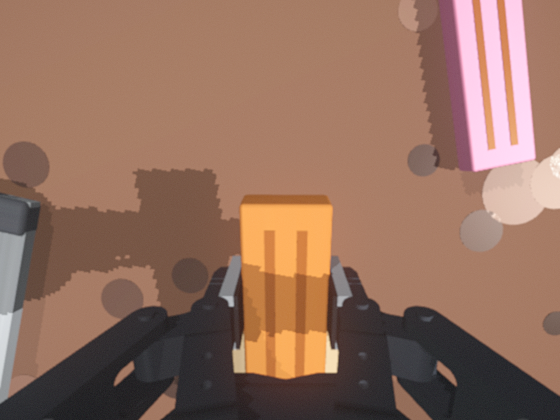

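View pics/top4.png

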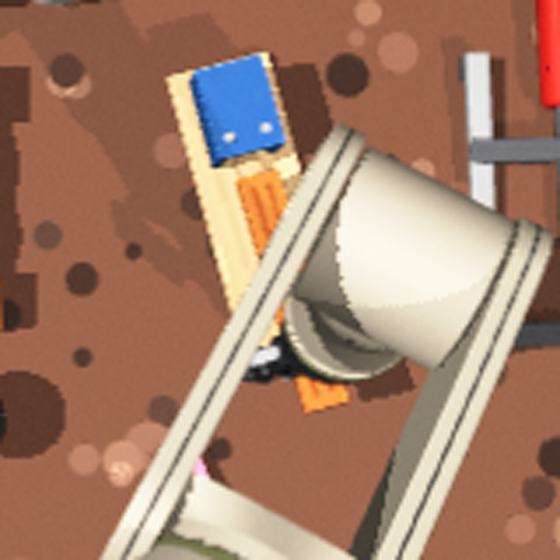

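The top view shows the tail end at crop pixel (262,185), past the roof's open side, and the tilted rail now over the lip. Next I compute the cradle pose from the initial views.

```bash
cat > m3.py <<'E'
from meas import *
for n,C in (("top",(155,245,135,215)),("scene",(155,245,310,400))):
    d=load(n+"0.npz"); hsv=cv2.cvtColor(d["pixels"],cv2.COLOR_RGB2HSV).astype(int); H,S,V=[hsv[...,i] for i in range(3)]
    z=np.zeros(H.shape,bool); z[C[0]:C[1],C[2]:C[3]]=1
    cr=big(z&(H>60)&(H<90)&(S>60)); P=cloud(d)
    p=onplane(d,pts(cr),8)
    if n=="top":
        for lo,hi in ((470,540),(470,575),(470,600)):
            q=p[(p[:,0]>lo)&(p[:,0]<hi)]; 
            e=q[q[:,1]<np.median(q[:,1])]; e=e[e[:,0]>485]; f=q[q[:,1]>np.median(q[:,1])]; f=f[f[:,0]>485]
            print(hi,rect(q),"right",np.polyfit(e[:,0],e[:,1],1),"left",np.polyfit(f[:,0],f[:,1],1))
        print("xmin",p[:,0].min(),"xmax",p[:,0].max())
    # depth segmentation of tops
    q=P[cr]; hi=q[(q[:,2]>29)&(q[:,2]<42)]; print(n,"cheek tops",len(hi),rect(hi)); 
    b=q[(q[:,2]<12)]; print(" board",rect(b), np.percentile(q[:,2],[5,30,50,70,95]).round(1))
E
python3 m3.py
```

```text
540 (array([506.1, 179.7]), array([65.2, 83.5]), 1.7) right [6.94609516e-03 1.35166528e+02] left [1.22258985e-02 2.14884197e+02]
575 (array([525.2, 180.2]), array([102.4,  84.8]), 2.5) right [3.95550411e-02 1.18514338e+02] left [1.85684497e-02 2.11622167e+02]
600 (array([536. , 201.9]), array([125.8, 127.2]), 2.6) right [4.25845597e-02 1.16953177e+02] left [ 0.34694088 41.34823649]
xmin 472.36382889970804 xmax 666.1882847274615
top cheek tops 113 (array([601.3, 183.1]), array([119. ,  60.3]), 2.2)
 board (array([567. , 202.8]), array([187.7, 126.9]), 2.9) [ 4.3  7.3  8.7 10.7 30.7]
scene cheek tops 90 (array([600. , 181.1]), array([124. ,  62.1]), 2.3)
 board (array([566.7, 200.3]), array([191.5, 127.7]), 3.4) [ 4.1  7.3  8.9 12.5 32.1]
```

Emit:
{"api": "send_rows", "payload": {
  "dp": [
    [0,0,20],
    [0,10,50],
    [5,40,90],
    [10,80,130],
    [15,130,150]
  ],
  "rot": [
    [0,0,0],
    [0.01,-0.04,0],
    [0.02,-0.08,-0.05],
    [0.03,-0.12,-0.1],
    [0.0365,-0.1404,-0.15]
  ]
}}

```text
time: 6.82
tool_pos: [469.1, -131.3, 216.9]
tcp_rot: [179.7, -0.5, 95.9]
ft_force: [1.0, -0.5, -0.1]
finger_gap: 33.0
```

Emit:
{"api": "send_rows", "payload": {
  "dp": [
    [9,45,15],
    [18,90,30],
    [28,135,40],
    [38,180,45],
    [47,221,48]
  ],
  "rot": [
    [0,0,-0.015],
    [0,0,-0.03],
    [0,0,-0.045],
    [0,0,-0.06],
    [0,0,-0.06]
  ]
}}

```text
time: 7.45
tool_pos: [515.3, 91.4, 262.5]
tcp_rot: [179.9, -0.6, 92.7]
ft_force: [0.2, -0.5, -0.4]
finger_gap: 33.0
```

Emit:
{"api": "send_rows", "payload": {
  "dp": [
    [0,0,0],
    [0,0,0],
    [0,0,0]
  ],
  "rot": [
    [0,0,0],
    [0,0,0],
    [0,0,0]
  ]
}}

```text
time: 7.82
tool_pos: [514.7, 88.5, 260.6]
tcp_rot: [-180.0, -0.6, 92.6]
ft_force: [0.4, -0.1, -1.6]
finger_gap: 32.7
```

```bash
python3 shot.py w5
```

```text
7.825 [514.7  88.5 260.6] [-179.98   -0.6    92.55] [  3.7  -5.   96.4   0.6  88.7 -88.8] 32.68114643705215 [ 0.4 -0.1 -1.6]
```

View pics/w5.png

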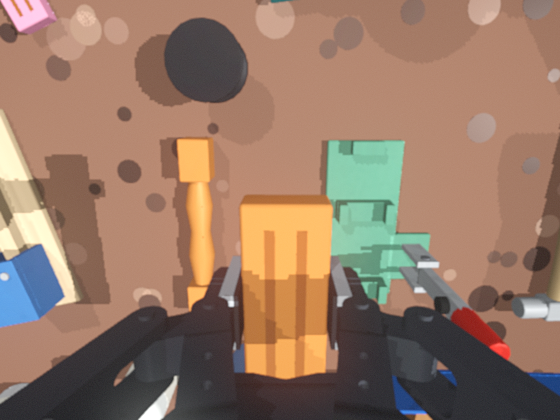

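The view shows the cradle's near board end at row 141, columns 329–403, with the rest at (370,148), the middle saddle at (365,210) and the handle at (482,335). The rail in the gripper spans columns 242–331.

```bash
cat > m4.py <<'E'
from meas import *
d=load("w5.npz"); hsv=cv2.cvtColor(d["pixels"],cv2.COLOR_RGB2HSV).astype(int); H,S,V=[hsv[...,i] for i in range(3)]
P=cloud(d)
z=np.zeros(H.shape,bool); z[130:300,320:440]=1
cr=big(z&(H>60)&(H<90)&(S>50)); p=onplane(d,pts(cr),8)
a=d["pixels"][130:310,320:520]; cv2.imwrite("pics/c5.png",cv2.resize(a,None,fx=4,fy=4,interpolation=cv2.INTER_CUBIC)[:,:,::-1]*1)
uv=pts(cr)
L=p[(uv[:,1]>145)&(uv[:,1]<190)&(uv[:,0]<340)]; R=p[(uv[:,1]>145)&(uv[:,1]<230)&(uv[:,0]>390)]; N=p[(uv[:,1]<146)&(uv[:,0]>335)&(uv[:,0]<398)]
for nm,q in(("L",L),("R",R)): k=np.polyfit(q[:,0],q[:,1],1); print(nm,k,np.polyval(k,[475,520,570]))
k=np.polyfit(N[:,1],N[:,0],1); print("N",k,np.polyval(k,[160,180,200]))
# rail
z=np.zeros(H.shape,bool); z[190:360,235:340]=1
ra=big(z&(H>8)&(H<22)&(S>100)); u=pts(ra)
zt=np.median(P[210:260,255:320][...,2]); print("rail top z",zt,[P[v,255:320].mean(0).round(1) for v in (205,225,250)],[P[240,c].round(1) for c in (250,260,285,310,322)])
q=onplane(d,u,zt); uL=q[(u[:,0]<260)&(u[:,1]>205)&(u[:,1]<250)]; uR=q[(u[:,0]>310)&(u[:,1]>205)&(u[:,1]<250)]; uN=q[(u[:,1]<204)&(u[:,0]>250)&(u[:,0]<322)]
for nm,t in(("rL",uL),("rR",uR)): k=np.polyfit(t[:,0],t[:,1],1); print(nm,k,np.polyval(k,[480,515,570]))
print("front x",uN.mean(0))
E
python3 m4.py
```

```text
L [4.44792196e-02 1.15244485e+02] [136.37211423 138.37367912 140.5976401 ]
R [4.07846394e-02 2.00189524e+02] [219.56222803 221.3975368  223.43676877]
N [-4.44567767e-02  4.81720746e+02] [474.60766178 473.71852625 472.82939072]
rail top z 271.6879094344052 [array([475.7,  87.1, 271.2]), array([483.2,  87.4, 271.6]), array([492.2,  87.8, 273.5])] [array([489.7,  74. , 271.4]), array([489.4,  77.7, 271.8]), array([489.2,  86.9, 271.5]), array([488.9,  96.2, 271.1]), array([488.4, 100.6, 272. ])]
rL [ 0.08525174 27.58723941] [68.50807236 71.4918831  76.18072854]
rR [3.09208696e-02 8.84965723e+01] [103.33858969 104.42082013 106.12146796]
front x [471.26500693  85.96819742 271.68790943]
```

View pics/c5.png

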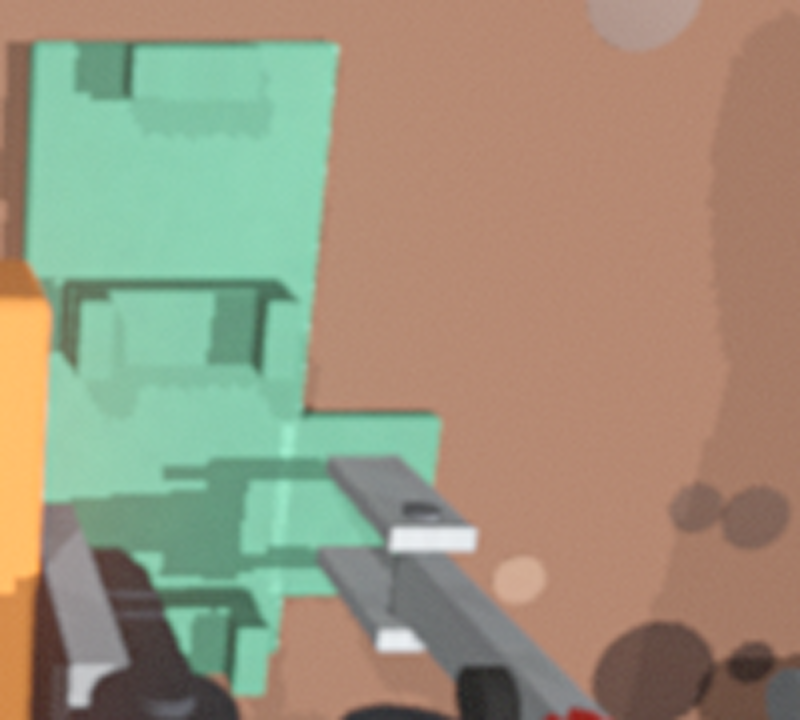

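Cradle origin is about (568.4, 182.1) with yaw 2.5°. The rail needs to shift about (-1.5, +92) and go down 233.

Emit:
{"api": "send_rows", "payload": {
  "dp": [
    [-1.5,46,0],
    [-1.5,92,0],
    [-1.5,92,-55],
    [-1.5,92,-110],
    [-1.5,92,-165]
  ],
  "rot": [
    [-0.005,0,0],
    [-0.0105,-0.0005,0],
    [-0.0105,-0.0005,0],
    [-0.0105,-0.0005,0],
    [-0.0105,-0.0005,0]
  ]
}}

```text
time: 8.5
tool_pos: [513.5, 180.8, 94.0]
tcp_rot: [180.0, -0.0, 92.6]
ft_force: [0.2, 0.1, -0.5]
finger_gap: 33.0
```

Emit:
{"api": "send_rows", "payload": {
  "dp": [
    [0,0,-25],
    [0,0,-40],
    [0,0,-40],
    [0,0,-40]
  ],
  "rot": [
    [0,0,0],
    [0,0,0],
    [0,0,0],
    [0,0,0]
  ]
}}

```text
time: 9.0
tool_pos: [514.7, 181.6, 57.0]
tcp_rot: [179.9, -0.0, 92.6]
ft_force: [-0.6, 0.3, -0.2]
finger_gap: 33.1
```

```bash
python3 shot.py w6
python3 - <<'E'
from h import *
d=vision.snapshot("scene"); np.savez("scene6.npz",**d)
w=d["pixels"][130:250,290:430]
cv2.imwrite("pics/sc6.png",cv2.resize(w,None,fx=5,fy=5,interpolation=cv2.INTER_CUBIC)[:,:,::-1])
E
```

```text
9.0 [514.7 181.6  57. ] [ 1.7988e+02 -5.0000e-02  9.2600e+01] [ 14.    9.1 104.1   0.   66.7 -78.6] 33.067548268198195 [-0.6  0.3 -0.2]
```

View pics/w6.png

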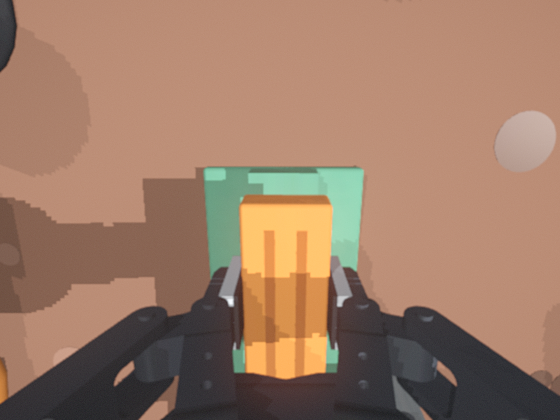

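View pics/sc6.png

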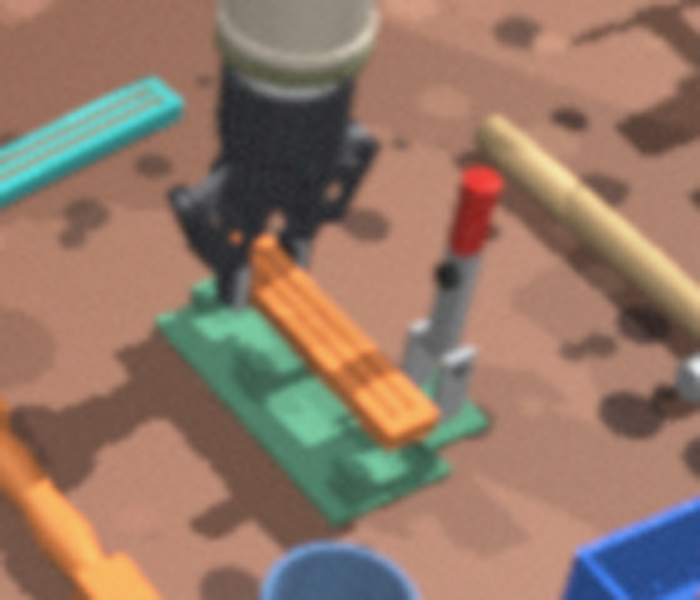

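Run:
```python
from meas import *
d=load("w6.npz"); hsv=cv2.cvtColor(d["pixels"],cv2.COLOR_RGB2HSV).astype(int); H,S,V=[hsv[...,i] for i in range(3)]
g=(H>60)&(H<92)&(S>50)
for v in (175,190,200,215,230):
    c=np.where(g[v])[0]; p=onplane(d,[[c.min(),v],[c.max(),v]],8); 
    o=np.where((H[v]>8)&(H[v]<22)&(S[v]>130)&(V[v]>100)&(abs(np.arange(560)-285)<60))[0]
    print(v,p.round(1)[:,:2].tolist(), "mid",p.mean(0).round(1)[:2], (onplane(d,[[o.min(),v],[o.max(),v]],68.5).round(1)[:,:2].tolist() if len(o) else None))
P=cloud(d); print([P[v,270:300].mean(0).round(1) for v in (200,205,210,220)])
c=np.where(g[:,285])[0]; print("near edge row",c.min(),onplane(d,[[220,168],[350,168]],8))
d=load("scene6.npz"); P=cloud(d)
hsv=cv2.cvtColor(d["pixels"],cv2.COLOR_RGB2HSV).astype(int); H,S,V=[hsv[...,i] for i in range(3)]
m=np.zeros(H.shape,bool); m[175:222,338:380]=1; m=big(m&(H>8)&(H<24)&(S>150)&(V>190))
q=P[m]; q=q[q[:,2]>40]; A=np.c_[q[:,:2],np.ones(len(q))]; k=np.linalg.lstsq(A,q[:,2],rcond=None)[0]; print("plane",k,"n",len(q),q.min(0),q.max(0))
pr=onplane(d,pts(m),70); print(rect(pr))
```

```text
175 [[478.3, 137.0], [474.5, 220.1]] mid [476.4 178.5] None
190 [[486.5, 137.4], [482.6, 220.5]] mid [484.5 178.9] None
200 [[492.0, 137.8], [488.2, 220.5]] mid [490.1 179.2] [[474.2, 164.5], [472.8, 194.7]]
215 [[500.4, 138.1], [496.6, 220.9]] mid [498.5 179.5] [[479.9, 163.5], [478.4, 196.2]]
230 [[509.1, 138.5], [505.3, 221.3]] mid [507.2 179.9] [[485.6, 163.6], [484.1, 196.3]]
[array([475.1, 179.3,  62.7]), array([475.7, 179.3,  67.5]), array([477.5, 179.4,  67.7]), array([481.3, 179.6,  67.8])]
near edge row 168 [[474.2441087  145.44624834   8.        ]
 [471.11406144 213.40536715   8.        ]]
plane [ 1.01704465e-01 -1.31741461e+00  2.45840920e+02] n 351 [ 524.46257499 -469.69390592   60.10759532] [1360.3487052   200.10729966 1031.80170265]
(array([597.2, 180. ]), array([142.6,  32.7]), 1.8)
```

Run:
```python
from meas import *
d=load("scene6.npz"); P=cloud(d)
hsv=cv2.cvtColor(d["pixels"],cv2.COLOR_RGB2HSV).astype(int); H,S,V=[hsv[...,i] for i in range(3)]
m=np.zeros(H.shape,bool); m[175:222,338:380]=1; m=big(m&(H>8)&(H<24)&(S>150)&(V>190))
q=P[m&(d["depth"]>0)]; q=q[(q[:,2]>60)&(q[:,2]<80)]
print(len(q),np.polyfit(q[:,0],q[:,2],1),[ (x,np.median(q[abs(q[:,0]-x)<8][:,2]).round(1)) for x in (530,560,590,620,650)])
```

```text
349 [-2.16878912e-03  6.87653243e+01] [(530, np.float64(67.3)), (560, np.float64(67.1)), (590, np.float64(67.4)), (620, np.float64(67.3)), (650, np.float64(66.8))]
```

Emit:
{"api": "send_rows", "payload": {
  "dp": [
    [-2,-1,-12],
    [-2,-1,-22],
    [-2,-1,-25],
    [-2,-1,-25]
  ],
  "rot": [
    [0,0,0],
    [0,0,0],
    [0,0,0],
    [0,0,0]
  ]
}}

```text
time: 9.6
tool_pos: [510.9, 180.4, 29.6]
tcp_rot: [-179.9, -0.0, 92.6]
ft_force: [-0.4, -1.1, -1.1]
finger_gap: 33.0
```

Emit:
{"api": "send_rows", "payload": {
  "dp": [
    [0,0,-1.5],
    [0,0,-2.5],
    [0,0,-2.5]
  ],
  "rot": [
    [0,0,0],
    [0,0,0],
    [0,0,0]
  ]
}}

```text
time: 9.98
tool_pos: [511.4, 180.6, 27.9]
tcp_rot: [-180.0, -0.0, 92.6]
ft_force: [0.1, -0.7, -0.7]
finger_gap: 33.4
```

```bash
python3 shot.py w7
python3 - <<'E'
from meas import *
d=load("w7.npz"); P=cloud(d); print([P[v,270:300].mean(0).round(1) for v in (205,210,220,230)])
hsv=cv2.cvtColor(d["pixels"],cv2.COLOR_RGB2HSV).astype(int); H,S,V=[hsv[...,i] for i in range(3)]
g=(H>60)&(H<92)&(S>50)
for v in (210,220,230):
    c=np.where(g[v])[0]; p=onplane(d,[[c.min(),v],[c.max(),v]],8)
    o=np.where((H[v]>8)&(H[v]<22)&(S[v]>130)&(V[v]>100)&(abs(np.arange(560)-285)<60))[0]
    print(v,p.round(1)[:,:2].tolist(), onplane(d,[[o.min(),v],[o.max(),v]],38).round(1)[:,:2].tolist())
E
```

```text
9.975 [511.4 180.6  27.9] [-1.7998e+02 -2.0000e-02  9.2620e+01] [ 14.   11.2 105.2   0.   63.6 -78.6] 33.35198743085646 [ 0.1 -0.7 -0.7]
[array([472.5, 178.3,  38.5]), array([474.2, 178.4,  38.9]), array([478. , 178.5,  38.9]), array([481.9, 178.7,  38.9])]
210 [[485.5, 137.2], [481.6, 220.7]] [[475.3, 162.2], [473.7, 195.2]]
220 [[490.2, 137.6], [486.4, 220.8]] [[479.1, 162.3], [477.5, 195.5]]
230 [[495.1, 137.9], [491.2, 221.0]] [[483.0, 162.3], [481.4, 195.5]]
```

View pics/w7.png

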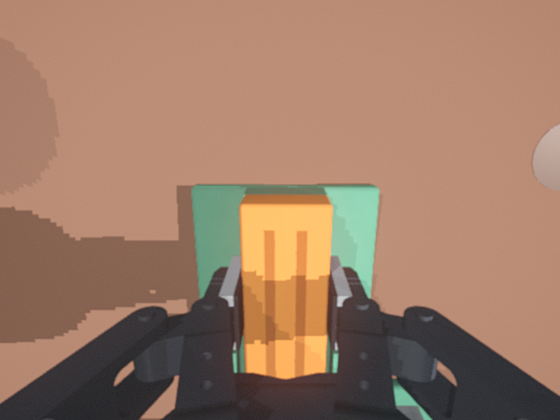

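Emit:
{"api": "send_rows", "payload": {
  "dp": [
    [0,0,-0.7],
    [0,0,-0.7]
  ],
  "rot": [
    [0,0,0],
    [0,0,0]
  ]
}}

```text
time: 10.28
tool_pos: [511.5, 180.6, 27.3]
tcp_rot: [-180.0, -0.0, 92.6]
ft_force: [-0.5, 0.0, 1.5]
finger_gap: 33.0
```

Emit:
{"api": "send_rows", "payload": {
  "dp": [
    [0,0,0],
    [0,0,0],
    [0,0,0],
    [0,0,0]
  ],
  "rot": [
    [0,0,0],
    [0,0,0],
    [0,0,0],
    [0,0,0]
  ],
  "jaw": 55
}}

```text
time: 10.78
tool_pos: [511.3, 180.5, 27.1]
tcp_rot: [-180.0, -0.0, 92.6]
ft_force: [-0.7, -0.4, -0.1]
finger_gap: 55.0
```

Emit:
{"api": "send_rows", "payload": {
  "dp": [
    [0,0,20],
    [0,0,60],
    [-10,0,110],
    [-20,0,160],
    [-30,0,200]
  ],
  "rot": [
    [0,0,0],
    [0,0,0],
    [0,0,0],
    [0,0,0],
    [0,0,0]
  ]
}}

```text
time: 11.4
tool_pos: [481.4, 180.6, 229.6]
tcp_rot: [179.9, -0.0, 92.6]
ft_force: [1.6, 0.1, -0.4]
finger_gap: 54.9
```

```bash
python3 shot.py w8
```

```text
11.4 [481.4 180.6 229.6] [ 1.7991e+02 -4.0000e-02  9.2620e+01] [ 14.8  -5.6 100.1   0.   85.4 -77.8] 54.854310871959726 [ 1.6  0.1 -0.4]
```

View pics/w8.png

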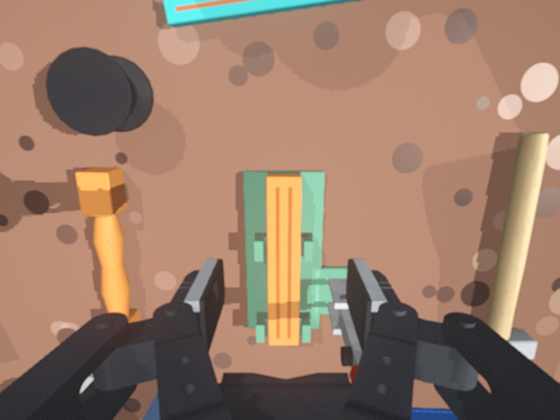

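The rail lies in both saddles (columns 267–301, rows 176–345). Next I measure the fit and the handle angle.

Run:
```python
from meas import *
d=load("w8.npz"); hsv=cv2.cvtColor(d["pixels"],cv2.COLOR_RGB2HSV).astype(int); H,S,V=[hsv[...,i] for i in range(3)]
m=np.zeros(H.shape,bool); m[160:350,260:310]=1; m=big(m&(H>8)&(H<22)&(S>115)&(V>150)); P=cloud(d)
c=rect(onplane(d,pts(m),38)); print("rail",c,np.median(P[m][:,2]), [np.median(P[v,275:295,2]).round(1) for v in (190,230,280,330)])
th=np.radians(2.5); R=np.array([[np.cos(th),-np.sin(th)],[np.sin(th),np.cos(th)]]); o=np.array([568.4,182.1])
print("in cradle",(np.array(c[0])-o)@R)
for n in ("scene0","scene6","top0"):
    d=load(n+".npz"); P=cloud(d); hsv=cv2.cvtColor(d["pixels"],cv2.COLOR_RGB2HSV).astype(int); H,S,V=[hsv[...,i] for i in range(3)]
    z=np.zeros(H.shape,bool)
    if n[0]=="s": z[155:190,375:400]=1
    else: z[170:190,138:160]=1
    m=z&((H<8)|(H>170))&(S>180)&(d["depth"]>0); q=P[m]; q=q[(q[:,2]>90)]
    if len(q)==0: print(n,"none",m.sum()); continue
    e=(q[:,:2]-o)@R; a=np.arctan2(q[:,2]-51,62-e[:,1]); print(n,len(q),"x'",np.median(e[:,0]),"y'",np.median(e[:,1]),"z",q[:,2].min(),q[:,2].max(),"ang",np.median(a), "r",np.hypot(q[:,2]-51,62-e[:,1]).min(),np.hypot(q[:,2]-51,62-e[:,1]).max())
```

```text
rail (array([566.1, 182.9]), array([192.4,  35. ]), 2.6) 38.32712104058962 [np.float64(38.3), np.float64(38.1), np.float64(38.0), np.float64(38.2)]
in cradle [-2.2629154   0.89956317]
scene0 80 x' 49.00304717894012 y' 57.06984746410623 z 134.37612056440128 184.56154556223476 ang 1.5257577005388894 r 83.38442449285394 133.8033438512075
scene6 78 x' 49.296501629205416 y' 57.2918267021016 z 137.26909638999837 184.20752236925284 ang 1.52500614190141 r 86.27797031125843 133.20757426376753
top0 99 x' 42.87219315774308 y' 60.37172524586009 z 133.70598482744845 184.74374343008685 ang 1.5583602006855661 r 82.91570193506483 133.74375005521972
```

The rail is within about 2 mm of its seat, and its top sits level at 38.2 mm. The handle is nearly upright at about 1.55–1.6 rad. Next: turn the gripper 90° and go above the handle.

Emit:
{"api": "send_rows", "payload": {
  "dp": [
    [13,7,10],
    [26,14,15],
    [39,20,15],
    [52,27,15],
    [65,34,15]
  ],
  "rot": [
    [0,0,-0.158],
    [0,0,-0.315],
    [0,0,-0.472],
    [0,0,-0.63],
    [0,0,-0.787]
  ],
  "jaw": 70
}}

```text
time: 12.08
tool_pos: [546.7, 214.7, 241.7]
tcp_rot: [-180.0, -0.0, 47.2]
ft_force: [0.7, 0.1, 0.5]
finger_gap: 70.1
```

Emit:
{"api": "send_rows", "payload": {
  "dp": [
    [13,7,0],
    [26,14,0],
    [39,20,0],
    [52,27,0],
    [64,33.5,0]
  ],
  "rot": [
    [0,0,-0.158],
    [0,0,-0.315],
    [0,0,-0.472],
    [0,0,-0.63],
    [0,0,-0.786]
  ]
}}

```text
time: 12.7
tool_pos: [610.7, 248.2, 241.6]
tcp_rot: [-180.0, 0.0, 2.2]
ft_force: [0.6, -0.6, 0.2]
finger_gap: 70.1
```

Emit:
{"api": "send_rows", "payload": {
  "dp": [
    [0,0,0],
    [0,0,0]
  ],
  "rot": [
    [0,0,0],
    [0,0,0]
  ]
}}

```text
time: 12.95
tool_pos: [610.0, 247.8, 241.7]
tcp_rot: [-180.0, 0.0, 2.7]
ft_force: [-0.7, -0.1, -0.3]
finger_gap: 70.1
```

```bash
python3 shot.py w9
```

```text
12.95 [610.  247.8 241.7] [-1.7998e+02  2.0000e-02  2.6900e+00] [17.6 16.6 75.3  0.  88.2 14.9] 70.05602708503429 [-0.7 -0.1 -0.3]
```

View pics/w9.png

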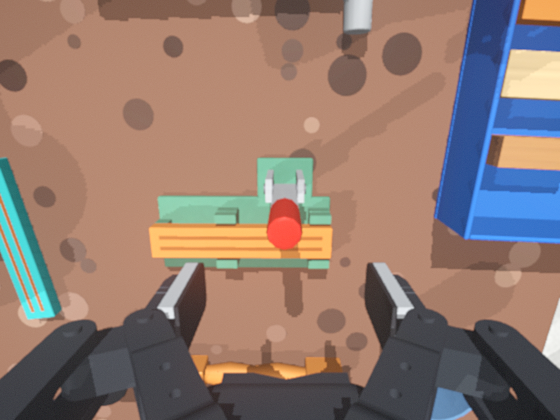

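Run:
```python
from meas import *
d=load("w9.npz"); hsv=cv2.cvtColor(d["pixels"],cv2.COLOR_RGB2HSV).astype(int); H,S,V=[hsv[...,i] for i in range(3)]
m=np.zeros(H.shape,bool); m[190:260,260:310]=1; P=cloud(d)
m=m&((H<8)|(H>170))&(S>170); t=big(m&(P[...,2]>176)); print(m.sum(),t.sum(),P[t].mean(0),P[t].min(0),P[t].max(0))
th=np.radians(2.5); R=np.array([[np.cos(th),-np.sin(th)],[np.sin(th),np.cos(th)]]); o=np.array([568.4,182.1])
c=P[t].mean(0); e=(c[:2]-o)@R; print(e, np.arctan2(c[2]-51,62-e[1]))
```

```text
1337 931 [609.74337619 250.79605523 181.91682767] [599.7003689  239.5416616  176.06629085] [620.0633691  320.65249561 370.55777669]
[44.3005063  66.82729906] 1.6076526512853793
```

The handle tip is at (284,232), which gives (609.7, 250.6, 181) and an angle of about 1.60 rad. Descend and grip lightly.

Emit:
{"api": "send_rows", "payload": {
  "dp": [
    [0,1,-40],
    [0,1,-70],
    [0,1,-84],
    [0,1,-84]
  ],
  "rot": [
    [0,0,0],
    [0,0,0],
    [0,0,0],
    [0,0,0]
  ]
}}

```text
time: 13.5
tool_pos: [609.6, 248.7, 157.3]
tcp_rot: [-180.0, 0.1, 2.5]
ft_force: [-0.3, -0.7, 0.3]
finger_gap: 70.0
```

Emit:
{"api": "send_rows", "payload": {
  "dp": [
    [0,0,0],
    [0,0,0],
    [0,0,0],
    [0,0,0],
    [0,0,0]
  ],
  "rot": [
    [0,0,0],
    [0,0,0],
    [0,0,0],
    [0,0,0],
    [0,0,0]
  ],
  "jaw": 10,
  "force": 25
}}

```text
time: 14.12
tool_pos: [609.4, 249.4, 159.8]
tcp_rot: [-180.0, 0.1, 2.5]
ft_force: [-10.3, -0.9, 9.6]
finger_gap: 21.1
```

Emit:
{"api": "send_rows", "payload": {
  "dp": [
    [1,-22.3,-1.6],
    [1.9,-43.9,-7.6],
    [2.8,-63.8,-17.8],
    [3.5,-81.3,-31.7],
    [4.2,-95.7,-48.8]
  ],
  "rot": [
    [0,0,0],
    [0,0,0],
    [0,0,0],
    [0,0,0],
    [0,0,0]
  ]
}}

```text
time: 14.75
tool_pos: [613.4, 152.9, 109.7]
tcp_rot: [-180.0, 0.1, 2.5]
ft_force: [-7.2, 1.2, 2.1]
finger_gap: 21.0
```

```bash
python3 shot.py w10;python3 - <<'E'
from h import *
d=vision.snapshot("scene")
w=d["pixels"][130:250,290:430]
cv2.imwrite("pics/sc10.png",cv2.resize(w,None,fx=5,fy=5,interpolation=cv2.INTER_CUBIC)[:,:,::-1])
E
```

```text
14.75 [613.4 152.9 109.7] [-1.7996e+02  1.1000e-01  2.5000e+00] [ 9.3 18.1 87.6  0.1 74.5  6.8] 20.98516987467189 [-7.2  1.2  2.1]
```

View pics/sc10.png

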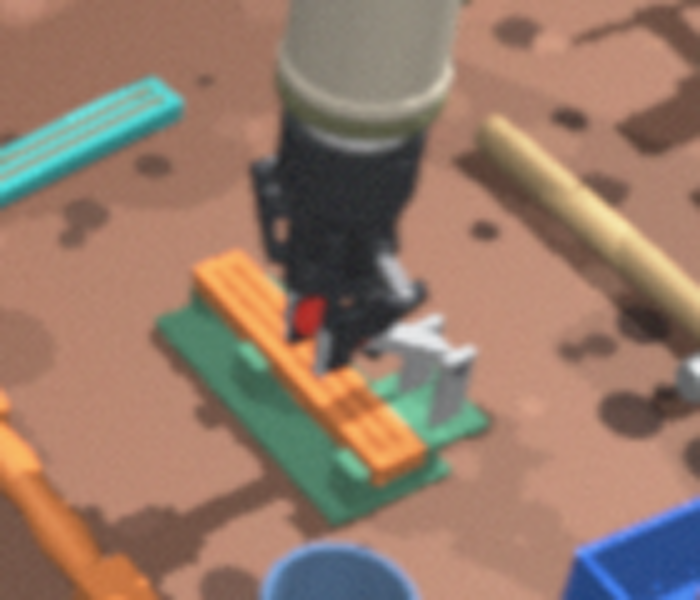

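Emit:
{"api": "send_rows", "payload": {
  "dp": [
    [0.5,-10.8,-19.6],
    [0.8,-17.4,-40.9],
    [0.8,-19,-52],
    [0.9,-19.6,-60],
    [0.9,-19.6,-63.2]
  ],
  "rot": [
    [0,0,0],
    [0,0,0],
    [0,0,0],
    [0,0,0],
    [0,0,0]
  ]
}}

```text
time: 15.48
tool_pos: [614.2, 133.4, 45.9]
tcp_rot: [180.0, 0.2, 2.5]
ft_force: [-8.3, -1.9, 2.2]
finger_gap: 21.3
```

Emit:
{"api": "send_rows", "payload": {
  "dp": [
    [0,0,0],
    [0,0,-1],
    [0,0,-1]
  ],
  "rot": [
    [0,0,0],
    [0,0,0],
    [0,0,0]
  ]
}}

```text
time: 15.85
tool_pos: [614.2, 133.4, 45.1]
tcp_rot: [180.0, 0.2, 2.5]
ft_force: [-8.2, -5.3, 1.9]
finger_gap: 21.2
```

```bash
python3 shot.py w11;python3 - <<'E'
from h import *
d=vision.snapshot("scene")
w=d["pixels"][130:250,290:430]
cv2.imwrite("pics/sc11.png",cv2.resize(w,None,fx=5,fy=5,interpolation=cv2.INTER_CUBIC)[:,:,::-1])
E
```

```text
15.85 [614.2 133.4  45.1] [1.7997e+02 1.6000e-01 2.5000e+00] [ 7.6 21.9 90.1 -0.  68.1  5.1] 21.22568453219365 [-8.2 -5.3  1.9]
```

View pics/sc11.png

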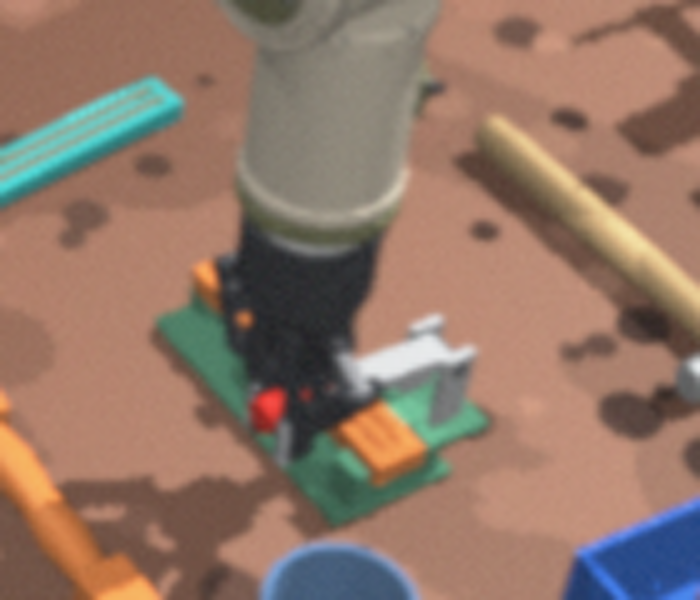

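View pics/w11.png

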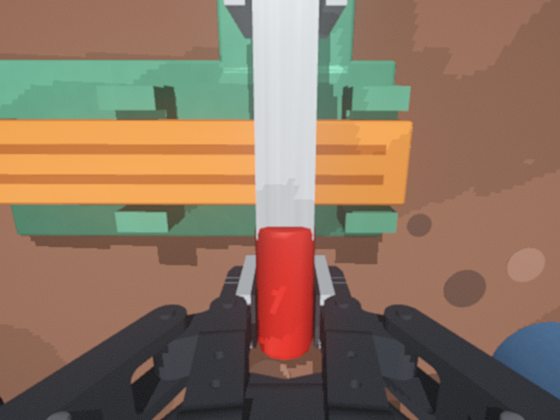

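Run:
```python
from h import *
d=load("w11.npz"); P=cloud(d)
for v in range(20,330,30): print(v,np.median(P[v,275:297],0).round(1) if v<225 else np.median(P[v,283:289],0).round(1))
q=P[20:215,270:300].reshape(-1,3); print(np.polyfit(q[:,1],q[:,2],1)); print("rail",np.median(P[150:180,340:395].reshape(-1,3),0),np.median(P[150:180,20:200].reshape(-1,3),0))
```

```text
20 [610.6 231.8  56.6]
50 [611.  223.2  57.9]
80 [611.4 214.5  58.1]
110 [611.8 205.4  58.8]
140 [612.2 195.9  59.6]
170 [612.6 186.   60.1]
200 [613.1 175.8  60.8]
230 [613.5 166.6  65.2]
260 [614.  156.9  68.3]
290 [614.5 145.9  68.8]
320 [614.9 134.6  69.8]
[-5.99840528e-02  7.17673156e+01]
rail [645.13384476 185.82538803  38.30333681] [542.75153022 181.26719162  38.24055697]
```

The arm slope is still about 0.06 rad, so it isn't fully down. Press further.

Emit:
{"api": "send_rows", "payload": {
  "dp": [
    [0,0,-2],
    [0,0,-4],
    [0,0,-6],
    [0,0,-6]
  ],
  "rot": [
    [0,0,0],
    [0,0,0],
    [0,0,0],
    [0,0,0]
  ]
}}

```text
time: 16.45
tool_pos: [614.2, 133.7, 39.0]
tcp_rot: [180.0, 0.2, 2.5]
ft_force: [-6.4, -3.5, 0.6]
finger_gap: 21.5
```

```bash
python3 shot.py w12
cat > ang.py <<'E'
from h import *
import sys
d=load(sys.argv[1]+".npz"); P=cloud(d)
q=P[20:215,270:300].reshape(-1,3); print(np.polyfit(q[:,1],q[:,2],1)); print("handle",np.median(P[300,283:289],0),"rail",np.median(P[150:180,340:395].reshape(-1,3),0),np.median(P[150:180,20:200].reshape(-1,3),0))
E
python3 ang.py w12
```

```text
16.45 [614.2 133.7  39. ] [1.7999e+02 1.6000e-01 2.5100e+00] [ 7.6 22.3 90.3  0.  67.5  5.1] 21.470638692179072 [-6.4 -3.5  0.6]
[-7.43650890e-03  5.86580997e+01]
handle [614.63093639 142.5088114   63.19207648] rail [643.53410065 187.07201317  38.39101843] [545.87760614 182.64027501  38.30755299]
```

Emit:
{"api": "send_rows", "payload": {
  "dp": [
    [0,0,-1],
    [0,0,-2],
    [0,0,-2],
    [0,0,-2]
  ],
  "rot": [
    [0,0,0],
    [0,0,0],
    [0,0,0],
    [0,0,0]
  ]
}}

```text
time: 17.0
tool_pos: [614.2, 133.7, 37.5]
tcp_rot: [180.0, 0.2, 2.5]
ft_force: [-9.5, -3.4, 4.2]
finger_gap: 21.3
```

```bash
python3 shot.py w13; python3 ang.py w13
```

```text
17.0 [614.2 133.7  37.5] [1.7999e+02 1.5000e-01 2.5100e+00] [ 7.6 22.5 90.3  0.  67.4  5.1] 21.349763635884738 [-9.5 -3.4  4.2]
[3.74586811e-03 5.56892068e+01]
handle [614.64793741 142.53683258  61.53857049] rail [643.30413033 187.38905818  38.33622869] [546.72692259 182.97709499  38.300686  ]
```

The force has risen to 4 N and the slope is about 0, so the foot is on the rail. Open and retreat.

Emit:
{"api": "send_rows", "payload": {
  "dp": [
    [0,0,0],
    [0,0,0],
    [0,0,0],
    [0,0,0]
  ],
  "rot": [
    [0,0,0],
    [0,0,0],
    [0,0,0],
    [0,0,0]
  ],
  "jaw": 45
}}

```text
time: 17.55
tool_pos: [615.7, 133.9, 37.3]
tcp_rot: [-180.0, -0.0, 2.5]
ft_force: [-0.5, 0.4, -0.5]
finger_gap: 45.0
```

Emit:
{"api": "send_rows", "payload": {
  "dp": [
    [0,0,15],
    [0,0,45],
    [0,0,90],
    [0,0,140],
    [0,0,190]
  ],
  "rot": [
    [0,0,0],
    [0,0,0],
    [0,0,0],
    [0,0,0],
    [0,0,0]
  ]
}}

```text
time: 18.18
tool_pos: [615.4, 133.7, 230.0]
tcp_rot: [-180.0, -0.1, 2.5]
ft_force: [0.8, -0.1, 1.1]
finger_gap: 45.0
```

Emit:
{"api": "send_rows", "payload": {
  "dp": [
    [0,0,0],
    [0,0,0],
    [0,0,0]
  ],
  "rot": [
    [0,0,0],
    [0,0,0],
    [0,0,0]
  ]
}}

```text
time: 18.55
tool_pos: [614.5, 133.6, 225.4]
tcp_rot: [-180.0, 0.1, 2.5]
ft_force: [-0.4, 0.5, 0.1]
finger_gap: 45.1
```

```bash
python3 shot.py w14
```

```text
18.55 [614.5 133.6 225.4] [-1.7998e+02  1.5000e-01  2.4900e+00] [ 7.6 12.6 81.7  0.  85.9  5.1] 45.05233821293146 [-0.4  0.5  0.1]
```

View pics/w14.png

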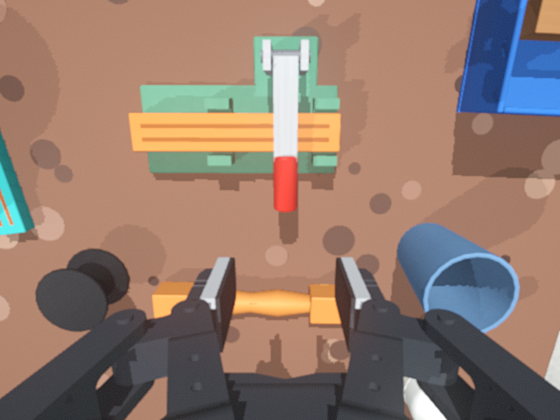

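Run:
```python
from meas import *
d=load("w14.npz"); P=cloud(d); hsv=cv2.cvtColor(d["pixels"],cv2.COLOR_RGB2HSV).astype(int); H,S,V=[hsv[...,i] for i in range(3)]
q=P[75:150,280:292].reshape(-1,3); print("arm",np.polyfit(q[:,1],q[:,2],1)); print("handle",np.median(P[165:205,284:287].reshape(-1,3),0))
m=np.zeros(H.shape,bool); m[105:160,120:345]=1; m=m&(H>8)&(H<22)&(S>115)&(V>130); c=rect(onplane(d,np.argwhere(m)[:,::-1].astype(float),38)); print(c,np.median(P[m][:,2]))
th=np.radians(2.5); R=np.array([[np.cos(th),-np.sin(th)],[np.sin(th),np.cos(th)]]); print((np.array(c[0])-[568.4,182.1])@R)
```

```text
arm [2.49894912e-02 5.27299432e+01]
handle [614.44357995 141.70474234  61.79672824]
(array([567.3, 182.8]), array([190.5,  34.9]), 2.3) 38.13004448988255
[-1.06841947  0.74731508]
```

```bash
python3 -c "
from bench import job; print(job.hand_in())"
```

```text
the job is handed in; nothing more can be done
None
```

The rail is in the green cradle with the hold-down arm closed on it, and I handed the job in at about 18.6 s. The hand-in reports no verdict.

- **How it went:** I gripped the rail near its front end and tilted that end up to about 52 mm with the tail still under the roof. I then drew it out about 76 mm endwise over the lip, laid it in the cradle, and swung the arm down by its handle.
- **Rail position:** in the last wrist picture it is about 1 mm off lengthwise and 0.7 mm sideways, within 0.3° of the cradle's line. Its top is at 38.1 mm, so its underside is at saddle height.
- **Hold-down arm:** the handle's top is at 61.8 mm, which puts the hinge at about 0 rad. The gripper was clear of everything.
- **What disagreed:**
  - My first arm-lowering move stopped at about 0.065 rad because the handle slid in the grip. I pressed down 8 mm more until the force rose to about 4 N.
  - The arm's slope read about 0.004 rad just before release. Afterwards it read 0.025 rad in the direction past closed. I put that down to camera error, since the handle height and rail position look right.
- **Bystanders:** I felt no contact with any and none looks moved in the pictures, but I did not measure their positions again.

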